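Hold the tuner's service cover open at the gauge mark

TASK

Slide the red tin of spare fuses along the table, without lifting or tipping it, until it stands wholly inside the round white and yellow spot; leave the cover of the blue tuner shut until then. Next raise the tuner's white service cover (an orange lug sticks out of its near edge) until the cover is parallel to the yellow gauge arm beside it, and keep holding it still there with the fingers: the program finishes while holding, so that the fuses inside can be inspected. Do not move the gauge arm or the other things on the bench.

Things in the scene. Friction and masses are not known exactly. Their poses are not given: they have to be found in the camera images.
- tin: round closed red tin of spare fuses with a steel lid, 76 mm diameter, 36 mm high, about 0.3 kg; loose on the table; origin at the centre of its underside, z up
- spot: flat round marked spot on the table, white with a yellow rim, 116 mm diameter over all, with no height to speak of (2 mm, nothing collides with it); origin at its centre
- tuner: blue bench tuner, a box fixed to the table, 180 mm deep (its x) x 240 mm wide (its y) x 100 mm high; its front (-x) with the yellow windows looks towards the robot; origin at the centre of its underside. An aluminium arc of 3 mm rod stands along its +y side, up to 190 mm above its top
- hinge (a point): middle of the hinge line of the white service cover, at the far (+x) top edge of the tuner, 100 mm above the table; the hinge line runs along the tuner's y axis; axes as the tuner's
- lug (a point): centre of the orange lug on the cover: upright disc, 30 mm diameter, 12 mm thick along the tuner's y (pinch it along this y), 220 mm from the hinge line and, when shut, 5 mm above it; it sticks out 40 mm past the cover's near edge on a neck 12 mm thick, 16 mm high, free on both sides and below. Axes turn with the cover: x from lug to hinge (level when shut), y along the hinge line
- cover: white service cover with its orange lug: plate 180 x 232 x 8 mm, about 0.45 kg with the lug; origin on the hinge line, the plate lies along its -x, axes turn with it (as the tuner's when shut). Shut it is level; the near edge rises about the hinge, up to a stop at 1.35 rad; the hinge is nearly free, so it falls shut when not held
- gauge (a joint): angle of the yellow gauge arm (bar 205 x 12 x 8 mm) on the cover's hinge line, 20 mm beyond the +y side of the tuner: 0 level, growing as its tip rises, in rad: the cover must be raised by this angle from shut to be parallel to the arm. It is stiff and stays as set
- gauge_tip (a point): free tip of the yellow gauge arm, 205 mm from the hinge line; its axes turn with the arm, x from the tip to the hinge line, y along it
- spray_bottle: clear spray bottle, 36 mm wide, 120 mm tall; origin at the centre of its foot; bystander
- pliers: red-handled pliers lying flat, about 135 mm long, 13 mm high; origin under the pivot; bystander
- screwdriver: screwdriver lying flat near the back of the table; origin under it; bystander
- meter: white handheld meter lying flat, 65 x 120 x 24 mm; origin under its centre; bystander
- headphones: black headphones lying flat, about 150 x 235 mm, 34 mm high; origin between the two ear cups, on the table; bystander
- string_winder: small green and blue string winder lying in front of the tuner, 112 mm long, 20 mm high; origin under its middle; bystander
- glass: empty drinking glass, 60 mm wide, 85 mm tall; origin under its foot; bystander
Mind the look-alikes: they are no part of the job. Of the things that look like the tin, the middle-sized one is meant.

How it is judged (in metres and radians):
On the way, in this order (a step that is already met when the one before it is completed fails the run):
1. the tin stands at rest wholly on the spot, with the cover still shut (horizontal distance between tin and spot below 0.022 m and height (world z) of tin below 0.004 m and angle between tin's own z axis and vertical below 0.1 rad and linear speed of tin below 0.02 m/s and height (world z) of lug below 0.127 m), for 0.2 s.
2. the fingers hold the cover parallel to the gauge arm (angle between the x axis of lug and the x axis of gauge_tip, either way round below 0.08 rad and contact force between the fingers and cover above 0.5 N), for 0.3 s.
At the end, for the whole second after the job is handed in: The cover is held still by the fingers (contact over 0.5 N, under 0.05 rad/s) within 0.08 rad of parallel to the gauge arm, and the tin stands flat on the table within 22 mm of the spot's centre (nothing else can carry the cover: the others stay put) (all of step 2 and horizontal distance between tin and spot below 0.022 m and height (world z) of tin below 0.004 m and angle between tin's own z axis and vertical below 0.1 rad and height (world z) of lug above 0.18 m and angular speed of cover below 0.05 rad/s); the arm keeps its last pose, push and grip.
It fails at once if the tin is lifted or tipped (height (world z) of tin above 0.012 m or angle between tin's own z axis and vertical above 0.3 rad).
It fails at once if the cover is raised while the tin is not on the spot (height (world z) of lug above 0.14 m and horizontal distance between tin and spot above 0.03 m).
It fails at once if the gauge arm is moved (distance of gauge_tip from where it was at the start of the episode above 0.01 m).
It fails at once if another thing on the bench is moved by more than 20 mm (distance of any of spray_bottle, pliers, screwdriver, meter, headphones, string_winder, glass from where it was at the start of the episode above 0.02 m).
It also fails if it takes over 51 s, if anything falls off the work surface, if the arm or the gripper's body presses on something with over 40 N, if the wrist force passes 120 N, or if a joint passes its speed limit or range.

ROBOT

A 6-joint arm with a two-finger parallel gripper is mounted at the origin on the work surface. World frame = base frame: x ahead of the robot, y to its left, z up, the work surface at z = 0. Lengths are in mm, angles in rad, forces in N, time in s.
With the tool pointing down it reaches from about 300 to 775 mm from the base axis. Payload 14.6 kg.
Tool frame: the origin (TCP) lies at the very end of the fingers, on their centre line; the grasp point (between the pads) lies 19 mm behind it; z points along the fingers, x is the direction in which the jaws open and shut, and the axes are right-handed (so a half turn about z gives the same grasp; the last joint's range is limited). The gripper opens to 94 mm and grips with 3 to 60 N. Pads are 16 mm wide; open, the fingers measure 119 mm over their backs; the gripper's body (75 mm by 177 mm) begins 78 mm behind the grasp point.
Start: joints at [1.262, 0.3, 1.521, -0, 1.321, -0.067], TCP at [131.696, 533.99, 205.446] pointing down, gripper open.
Joint ranges: [-3.03, 3.03], [-0.79, 2.21], [0.23, 2.52], [-1.04, 4.18], [0, 3.07], [-2.55, 2.55]. Speed limits (rad/s): [2.22, 2.22, 2.57, 3.14, 3.14, 3.14].

INTERFACE

Orientations are given as a unit quaternion [w, x, y, z].
In Python, from cell import get_obs, capture, finish_job, outline_of, tip_of gives the robot as it stands.
- The arm moves only by the tool servo_tool, never from a script. Its argument "commands" is a list that holds one entry, the list of rows, each a list of 7 numbers: the turn, a rotation vector about the tool's x, y, z in degrees, then the shift along the tool's x, y, z in m, then the closure, from -1 (fully open) to 1 (shut). A call has 1 to 10 rows; each row is the pose to reach, as a shift and turn from the pose measured when the call began, along the tool's axes at that moment; what a row does not reach only later rows make up. A row lasts 1/10 s, in which the tool goes at most 50 mm and 8.59 degrees, less where a joint would pass 70% of its speed; a pose out of reach is approached as far as the arm can. A call with a gripper value outside its range is refused whole. The fingers move at their own pace and stop on an object; "force" is the grip in N (left out, the last holds). Time passes only in rows, so rows that repeat a pose let the fingers close. It gives the time, the measured TCP pose, the force and the opening at its end, in the units of the state.
- get_obs(): the state, without advancing time (a new reading comes with each control period).
- capture(name): name is "scene" or "top" or "wrist"; returns a dict with "frame" (480x640x3 uint8, red, green, blue), "camera_matrix" (3x3 intrinsics, pixels), "R" (3x3) and "t" (3): a world point X has camera coordinates R X + t. Camera axes: x right, y down, z forward; pixel columns grow to the right and rows downward; lengths in mm; the calibration is good to about 2 mm. A picture is of the moment at which its call begins. There is no depth.
- finish_job(): hands the job in, once; it reports no verdict.
Trained networks look in the newest picture that a camera, given by its name, has taken for a name from the list of things; names that differ only in an ending like _2 or _b are one class to them, and where a whole thing is asked for, a point or a joint stands for the part that bears it (a point fixed in the world has none). Each returns a list of dicts, best first, with "p" (0 to 1); they miss things now and then, are a little off and sometimes report something else, mostly with a low value. They report only what shows in the picture. A call takes as long as a camera call. They do not tell look-alikes from the thing itself.
- outline_of(target, camera): "region" (480x640 bool, what is visible of it) and "bbox" ([left, top, right, bottom] as shares, 0 to 1, of the picture: columns of its width, rows of its height, round what is visible of it).
- tip_of(target, camera): "centre" ([column, row] as shares, 0 to 1, of the picture: columns of its width, rows of its height: a listed point, or the origin of a listed thing).
The state is a dict: "t": time; "q": joint angles; "qvel": joint speeds; "joint_efforts": joint torques, N m; "ee_pos": TCP position; "eef_rot": TCP orientation; "ft_force": force on the tool from outside, world axes, zero at the start; "wrist_torque": the same for the moment, N m; "width": finger opening in mm.
Only numpy, scipy, OpenCV 4.12 (cv2) and the standard library are available. Lean on these libraries where they do the work, as an engineer would, in place of code of your own. Each camera call takes 0.05 s, during which the arm holds its last target. There are 200 camera calls.

## Working session

There is one attempt and no reset: what is moved stays moved. The work goes in short steps, Python scripts to look and compute and a tool call to move; the robot and the scene stay as the last step left them, time stands still between calls to the robot, and variables do not carry over. Pictures are saved under pics/ and viewed, about 8 in all and at most 12, crops included, and the job is handed in when it is done.

Besides the shell and the picture viewer there is one more tool, called after ">>>" by a JSON object that holds its "method" and its "body", one argument or row to a line. servo_tool: Moves the arm, as the interface text tells. Its arguments: {"type":"object","properties":{"commands":{"type":"array","items":{"type":"array","items":{"type":"array","items":{"type":"number"}}}},"force":{"type":"number"}},"required":["commands"]}

```bash
mkdir -p pics; ls; cat > h.py <<'E'
import numpy as np, cv2
from cell import *
def ray(c,uv):
    d=c["R"].T@np.linalg.inv(c["camera_matrix"])@np.array([uv[0],uv[1],1.]); o=-c["R"].T@np.array(c["t"]); return o,d
def onz(c,uv,z):
    o,d=ray(c,uv); return o+d*(z-o[2])/d[2]
def px(s): return np.array(s)*[640,480]
def proj(c,X):
    p=c["camera_matrix"]@(c["R"]@np.array(X,float)+c["t"]); return p[:2]/p[2]
def save(c,n): cv2.imwrite("pics/"+n+".png",c["frame"][:,:,::-1])
E
python3 - <<'E'
from h import *
np.set_printoptions(precision=1,suppress=True)
H=dict(tin=0,spot=2,tuner=0,hinge=100,lug=105,gauge_tip=150,spray_bottle=0,string_winder=0,glass=0,pliers=0,meter=0,headphones=0)
for n in("scene","top"):
    c=capture(n); save(c,n+"0"); print(n,"cam at",-c["R"].T@c["t"])
    for k,z in H.items():
        for d in tip_of(k,n)[:4]:
            p=px(d["centre"]); print(k,round(d["p"],2),p,onz(c,p,z))
print(get_obs())
E
```

```text
pics
scene cam at [1163.2  465.  1278.4]
tin 0.93 [285.1 210.4] [ 506.2 -214.8    0. ]
tin 0.71 [304.8 163.7] [ 356.5 -275.4    0. ]
spot 0.96 [225.4 220.9] [ 625.8 -309.6    2. ]
tuner 0.78 [395.1 322.4] [587.3 185.6   0. ]
tuner 0.43 [380.3 339.3] [641.7 184.2   0. ]
hinge 0.65 [381.5 338.5] [679.5 207.  100. ]
lug 0.62 [422.3 257.6] [468.1 163.  105. ]
gauge_tip 0.9 [487.6 272.2] [439.4 301.1 150. ]
spray_bottle 0.56 [261.3 317.5] [768.2 -58.4   0. ]
string_winder 0.63 [360. 226.] [425.8 -37.1   0. ]
glass 0.82 [187.6 193.3] [ 623.3 -449.2    0. ]
pliers 0.66 [447.2 419. ] [699.3 397.4   0. ]
meter 0.6 [301.3 362.1] [793.4  82.4   0. ]
headphones 0.79 [528.3 301.3] [351.9 392.2   0. ]
headphones 0.35 [190.  192.5] [ 617.4 -446.2    0. ]
top cam at [ 295.5  -21.8 1315.7]
tin 0.78 [386.  251.2] [ 507.3 -219.1    0. ]
tin 0.71 [413.9 301.6] [ 362.2 -286.2    0. ]
tin 0.65 [347.8 241.7] [ 539.7 -112.2    0. ]
spot 0.65 [416.1 208.7] [ 627.2 -315.     2. ]
tuner 0.98 [244.7 230.4] [585.7 180.6   0. ]
tuner 0.2 [332.1 163.3] [776.7 -79.4   0. ]
hinge 0.67 [231.9 185.1] [690.2 198.1 100.
[... 443 characters left out ...]
0. ]
glass 0.83 [468.4 209.8] [ 617.6 -466.6    0. ]
glass 0.5 [173.9 197.1] [693.8 384.2   0. ]
pliers 0.7 [173.8 248.9] [541.2 381.7   0. ]
pliers 0.55 [172.5 195.7] [698.2 388.3   0. ]
meter 0.9 [278.7 161.8] [788.2  77.7   0. ]
headphones 0.9 [170.8 316.6] [352.1 386.7   0. ]
headphones 0.56 [416.  209.4] [ 625.6 -314.9    0. ]
{'t': 1.3, 'q': array([ 1.3,  0.3,  1.5,  0. ,  1.3, -0.1]), 'qvel': array([-0., -0., -0.,  0., -0., -0.]), 'joint_efforts': array([  0. , -53.2, -35.3,   0.1,   0. ,   0. ]), 'ee_pos': array([131.7, 534. , 205.4]), 'eef_rot': array([ 0. ,  0.8,  0.6, -0. ]), 'ft_force': array([-0.3, -0.3, -0.6]), 'wrist_torque': array([-0., -0., -0.]), 'width': 94.00298473005044}
```

View both.

View pics/scene0.png

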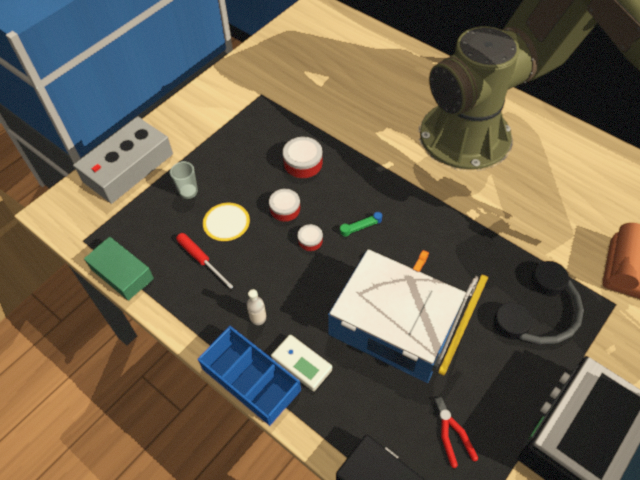

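View pics/top0.png

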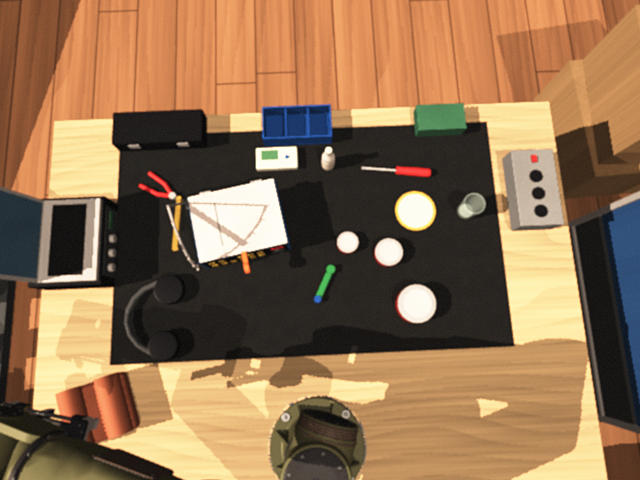

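The pictures show three red tins. The middle-sized one is at top (388,251) and scene (285,205). The spot is at top (415,210). The tuner cover and lug are at top (245,262), and the yellow gauge bar runs from (179,197) to (175,250).

```bash
cat >> h.py <<'E'
from scipy.spatial.transform import Rotation as Ro
from scipy.optimize import least_squares
def pose(o=None):
    o=o or get_obs(); q=o["eef_rot"]; return np.array(o["ee_pos"]),Ro.from_quat([q[1],q[2],q[3],q[0]])
def go(P,yaw=None,R=None,o=None):
    "shift (m, tool axes) and rotvec (deg, tool) to world goal; yaw: tool x direction, tool down"
    p,r=pose(o)
    if R is None: R=r if yaw is None else Ro.from_matrix(np.column_stack([[np.cos(yaw),np.sin(yaw),0],[np.sin(yaw),-np.cos(yaw),0],[0,0,-1]]))
    return np.round((r.inv()*R).as_rotvec(degrees=True),1),np.round(r.inv().apply(np.array(P)-p)/1000,4)
E
python3 - <<'E'
from h import *
np.set_printoptions(precision=3,suppress=True)
o=get_obs();p,r=pose(o);print(p,r.as_matrix())
obs={}
C={n:capture(n) for n in("scene","top")}
def tri(a,b):
    f=lambda X:np.r_[proj(C["scene"],X)-a,proj(C["top"],X)-b]
    s=least_squares(f,[500,100,100.]); return s.x,s.fun
print("lug",tri([422.3,257.6],[242.9,267.8])); print("hinge",tri([381.5,338.5],[231.9,185.1]))
print("tip",tri([485.5,277.5],[174.5,249.5]))
print("tin",tri([285.1,210.4],[386,251.2]),"spot",tri([225.4,220.9],[416.1,208.7]))
# yellow bar masks -> fit theta
for n,c in C.items():
    hsv=cv2.cvtColor(c["frame"],cv2.COLOR_RGB2HSV); m=cv2.inRange(hsv,(20,120,80),(35,255,255))
    k,l,s,ce=cv2.connectedComponentsWithStats(m)
    for i in range(1,k):
        if s[i,4]>40: print(n,s[i],ce[i],cv2.boxPoints(cv2.minAreaRect(np.argwhere(l==i)[:,::-1].astype(np.float32))).tolist())
for y in(90,60,0,-23): 
    for P in([507,-217,150],): print(y,go(P,np.radians(y),o=o))
E
```

```text
[131.706 533.991 205.442] [[ 0.239  0.971 -0.   ]
 [ 0.971 -0.239 -0.   ]
 [-0.    -0.    -1.   ]]
lug (array([466.088, 166.065, 104.824]), array([ 1.623,  0.17 ,  1.644, -0.971]))
hinge (array([684.177, 204.1  , 105.509]), array([-2.335, -0.319, -2.643,  1.606]))
tip (array([497.9  , 313.616, 220.327]), array([-0.451, -0.021, -0.473,  0.265]))
tin (array([ 506.316, -217.324,   -1.354]), array([-0.698, -0.173, -0.667,  0.446])) spot (array([ 625.989, -312.75 ,    0.502]), array([-0.832, -0.252, -0.814,  0.57 ]))
scene [202 202  49  40 440] [225.684 222.03 ] [[197.88238525390625, 208.5294189453125], [244.47061157226562, 196.88235473632812], [253.88238525390625, 234.5294189453125], [207.29415893554688, 246.17648315429688]]
scene [438 274  51 102 900] [462.61  324.777] [[436.56304931640625, 372.46832275390625], [480.99420166015625, 272.7691650390625], [488.9110107421875, 276.29730224609375], [444.4798583984375, 375.9964599609375]]
top [395 191  41  39 193] [414.813 211.031] [[388.00006103515625, 210.00001525878906], [414.50006103515625, 183.50001525878906], [442.00006103515625, 211.00001525878906], [415.50006103515625, 237.50001525878906]]
top [173 231   4  19  50] [174.62 241.3 ] [[173.0, 231.0], [176.0, 231.0], [176.0, 249.0], [173.0, 249.0]]
90 (array([ -0. ,   0. , -13.9]), array([-0.639,  0.544,  0.055]))
60 (array([-0. ,  0. , 16.1]), array([-0.639,  0.544,  0.055]))
0 (array([ 0. ,  0. , 76.1]), array([-0.639,  0.544,  0.055]))
-23 (array([ 0. ,  0. , 99.1]), array([-0.639,  0.544,  0.055]))
```

>>> {"method": "servo_tool", "body": {
  "commands": [
    [[0,0,114,-0.639,0.544,0,-1],[0,0,114,-0.639,0.544,0,-1],[0,0,114,-0.639,0.544,0,-1],[0,0,114,-0.639,0.544,0,-1],[0,0,114,-0.639,0.544,0,-1],[0,0,114,-0.639,0.544,0,-1],[0,0,114,-0.639,0.544,0,-1],[0,0,114,-0.639,0.544,0,-1],[0,0,114,-0.639,0.544,0,-1],[0,0,114,-0.639,0.544,0,-1]]
  ],
  "force": 12
}}

```text
t: 2.4
ee_pos: [355.7, 84.7, 205.9]
eef_rot: [-0.0, 0.996, -0.088, 0.001]
ft_force: [0.6, 1.0, 0.6]
width: 93.7
```

```bash
python3 - <<'E'
from h import *
o=get_obs();print(o["t"],o["ee_pos"],o["q"]);print(go([507,-217,120],np.radians(-38),o=o))
E
```

```text
2.4 [355.69268675  84.71916363 205.8504892 ] [ 1.33525876e-01 -1.28453822e-01  1.98509172e+00  4.57546373e-05
  1.28371560e+00  3.10698935e-01]
(array([-0. , -0.1, 27.8]), array([0.202 , 0.2704, 0.086 ]))
```

>>> {"method": "servo_tool", "body": {
  "commands": [
    [[0,0,28,0.202,0.27,0.086,-1],[0,0,28,0.202,0.27,0.086,-1],[0,0,28,0.202,0.27,0.086,-1],[0,0,28,0.202,0.27,0.086,-1],[0,0,28,0.202,0.27,0.086,-1],[0,0,28,0.202,0.27,0.086,-1],[0,0,28,0.202,0.27,0.086,-1],[0,0,28,0.202,0.27,0.086,-1],[0,0,28,0.202,0.27,0.086,-1],[0,0,28,0.202,0.27,0.086,-1]]
  ]
}}

```text
t: 3.4
ee_pos: [506.9, -215.8, 120.5]
eef_rot: [-0.0, 0.945, -0.327, 0.001]
ft_force: [0.2, 0.1, -0.6]
width: 94.3
```

```bash
python3 - <<'E'
from h import *
np.set_printoptions(precision=3,suppress=True)
o=get_obs();print(o["t"],o["ee_pos"],o["q"]);
c=capture("wrist");save(c,"w1")
for k,z in(("tin",0),("spot",2)):
  for d in tip_of(k,"wrist")[:3]: print(k,d["p"],px(d["centre"]),onz(c,px(d["centre"]),z))
print(proj(c,[507,-217,36]))
print(go([507,-217,8],np.radians(-38),o=o))
E
```

```text
3.4 [ 506.929 -215.843  120.456] [-0.469  0.385  1.614  0.001  1.141  0.195]
tin 0.96 [234.112 400.176] [ 352.032 -283.092    0.   ]
tin 0.67 [321.216 242.688] [ 500.581 -217.632    0.   ]
spot 0.71 [518.784 241.104] [ 620.725 -309.775    2.   ]
[327.592 251.481]
(array([-0.1, -0.1, -0.1]), array([0.001, 0.001, 0.113]))
```

View pics/w1.png

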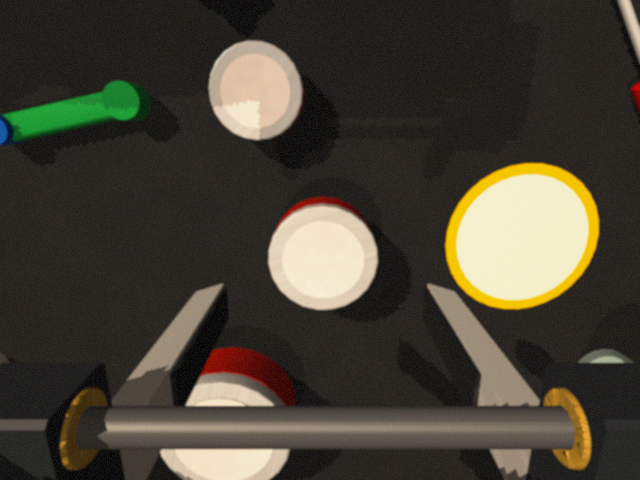

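The middle tin's lid is centred at (323,256) between the open fingers, and the spot is at (521,236) to the right. The tin is about 3 mm off my estimate, which fits within the finger clearance, so I'll descend.

>>> {"method": "servo_tool", "body": {
  "commands": [
    [[0,0,0,-0.001,0.002,0.05,-1],[0,0,0,-0.001,0.002,0.09,-1],[0,0,0,-0.001,0.002,0.112,-1],[0,0,0,-0.001,0.002,0.112,-1],[0,0,0,-0.001,0.002,0.112,1],[0,0,0,-0.001,0.002,0.112,1],[0,0,0,-0.001,0.002,0.112,1],[0,0,0,-0.001,0.002,0.112,1],[0,0,0,-0.001,0.002,0.112,1],[0,0,0,-0.001,0.002,0.112,1]]
  ]
}}

```text
t: 4.55
ee_pos: [506.1, -216.9, 10.6]
eef_rot: [-0.0, 0.945, -0.326, 0.002]
ft_force: [-2.3, 1.8, 8.0]
width: 75.8
```

```bash
python3 - <<'E'
from h import *
np.set_printoptions(precision=3,suppress=True)
o=get_obs();print(o["t"],o["ee_pos"],o["width"],o["ft_force"]);
p=o["ee_pos"]
print(go([625,-311,p[2]],np.radians(-38),o=o))
E
```

```text
4.55 [ 506.147 -216.941   10.558] 75.83755835709444 [-2.314  1.85   7.957]
(array([-0.1, -0.2, -0.1]), array([0.152, 0.001, 0.001]))
```

>>> {"method": "servo_tool", "body": {
  "commands": [
    [[0,0,0,0.01,0,0,1],[0,0,0,0.03,0,0,1],[0,0,0,0.05,0,0,1],[0,0,0,0.07,0,0,1],[0,0,0,0.09,0,0,1],[0,0,0,0.11,0,0,1],[0,0,0,0.13,0,0,1],[0,0,0,0.145,0.001,0,1],[0,0,0,0.152,0.001,0,1],[0,0,0,0.152,0.001,0,1]]
  ]
}}

```text
t: 5.55
ee_pos: [625.4, -311.8, 11.2]
eef_rot: [-0.0, 0.945, -0.326, 0.002]
ft_force: [-0.2, 0.4, -2.6]
width: 75.5
```

```bash
python3 - <<'E'
from h import *
np.set_printoptions(precision=3,suppress=True)
o=get_obs();print(o["t"],o["ee_pos"],o["width"],o["ft_force"]);
for n in("wrist","scene","top"):
  c=capture(n); save(c,n+"2")
  for k,z in(("tin",0),("spot",2)):
    for d in tip_of(k,n)[:4]: print(n,k,round(d["p"],2),px(d["centre"]),onz(c,px(d["centre"]),z))
E
```

```text
5.55 [ 625.406 -311.845   11.15 ] 75.4915043139698 [-0.24   0.415 -2.65 ]
wrist tin 0.98 [326.4   303.888] [ 621.741 -315.99    -0.   ]
scene tin 0.78 [311.168 240.192] [ 534.667 -105.006    0.   ]
scene tin 0.66 [223.488 219.6  ] [ 625.151 -317.45     0.   ]
scene tin 0.58 [304.512 165.024] [ 360.625 -273.044    0.   ]
scene tin 0.3 [487.104 273.216] [346.271 279.787   0.   ]
scene spot 0.82 [224.832 219.6  ] [ 623.872 -313.576    2.   ]
top tin 0.85 [345.6   242.976] [ 536.189 -105.791    0.   ]
```

>>> {"method": "servo_tool", "body": {
  "commands": [
    [[0,0,0,0,0,0,-1],[0,0,0,0,0,0,-1],[0,0,0,0,0,0,-1],[0,0,0,0,0,0,-1],[0,0,0,0,0,-0.04,-1],[0,0,0,0,0,-0.09,-1],[0,0,0,0,0,-0.14,-1],[0,0,0,0,0,-0.19,-1],[0,0,0,-0.05,0,-0.2,-1],[0,0,0,-0.1,0,-0.2,-1]]
  ]
}}

```text
t: 7.0
ee_pos: [546.3, -250.1, 213.2]
eef_rot: [0.0, 0.945, -0.326, 0.005]
ft_force: [0.8, -0.3, 0.6]
width: 93.9
```

```bash
python3 - <<'E'
from h import *
np.set_printoptions(precision=3,suppress=True)
o=get_obs();print(o["t"],o["ee_pos"],o["width"],o["ft_force"],o["q"]);
for n in("wrist","scene"):
  c=capture(n); save(c,n+"3")
  for k,z in(("tin",0),("spot",2),("lug",105)):
    for d in tip_of(k,n)[:4]: print(n,k,round(d["p"],2),px(d["centre"]),onz(c,px(d["centre"]),z))
a=cv2.imread("pics/wrist3.png");b=cv2.imread("pics/scene3.png")
cv2.imwrite("pics/m3.png",np.hstack([cv2.resize(a,(400,300)),cv2.resize(b[140:290,160:360],(400,300))]))
E
```

```text
7.0 [ 546.339 -250.097  213.182] 93.9363711130206 [ 0.762 -0.277  0.589] [-0.491  0.403  1.365  0.001  1.364  0.174]
wrist tin 0.98 [217.984  96.096] [ 536.405 -106.397    0.   ]
wrist tin 0.58 [203.776 345.216] [ 351.524 -286.017    0.   ]
wrist tin 0.55 [423.68  214.704] [ 621.558 -314.213    0.   ]
scene tin 0.86 [310.016 236.496] [ 528.031 -114.234    0.   ]
scene tin 0.83 [303.296 162.384] [ 355.608 -281.533    0.   ]
scene tin 0.63 [224.704 219.216] [ 622.372 -315.879    0.   ]
scene spot 0.77 [225.088 220.08 ] [ 624.536 -312.036    2.   ]
scene lug 0.61 [422.4   257.712] [468.167 163.408 105.   ]
```

View pics/m3.png

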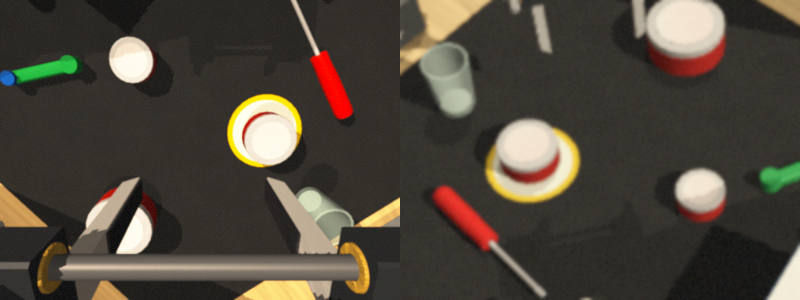

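The tin stands inside the spot: both views show white and yellow all round it, about 4 mm off centre. Next I'll measure the tuner's yaw and the gauge angle, then plan the lug approach.

```bash
python3 - <<'E'
from h import *
np.set_printoptions(precision=3,suppress=True)
for n in("top","scene"):
    c=capture(n); im=cv2.imread(f"pics/{n}0.png")[:,:,::-1].copy()
    hsv=cv2.cvtColor(im,cv2.COLOR_RGB2HSV); m=cv2.inRange(hsv,(0,0,175),(179,70,255))
    k,l,s,ce=cv2.connectedComponentsWithStats(m)
    i=[i for i in range(1,k) if 2000<s[i,4]<20000 and abs(ce[i]-([240,220] if n=="top" else [400,310])).max()<30]
    for j in i:
        pts=cv2.convexHull(np.argwhere(l==j)[:,::-1].astype(np.int32))[:,0]
        w=np.array([onz(c,p,108)[:2] for p in pts],np.float32); print(n,s[j],cv2.minAreaRect(w))
    np.save(n+"cam.npy",dict(R=c["R"],t=c["t"],camera_matrix=c["camera_matrix"]),allow_pickle=True)
C={n:np.load(n+"cam.npy",allow_pickle=True).item() for n in("top","scene")}
# gauge fit: bar ends, scene box and top tip; params hinge point of bar (x,y), yaw, theta, z=100
def f(v):
    x,y,yaw,th=v; ux=np.array([np.cos(yaw),np.sin(yaw),0]); uy=np.array([-ux[1],ux[0],0])
    h=np.array([x,y,100]); L=h-220*ux+[0,0,5]; g=h+140*uy; tip=g+205*(-np.cos(th)*ux+[0,0,np.sin(th)])
    return np.r_[proj(C["scene"],L)-[422.3,257.6],proj(C["top"],L)-[242.9,267.8],proj(C["scene"],h)-[381.5,338.5],proj(C["top"],h)-[231.9,185.1],
      proj(C["scene"],tip)-[485.5,276],proj(C["top"],tip)-[174.5,250],proj(C["scene"],g)-[440.5,374]]
s=least_squares(f,[684,204,.17,.6]); print(s.x,s.fun)
def tgt(L,yaw,t,back):
    u=np.array([np.cos(yaw),np.sin(yaw),0]); y=np.array([-u[1],u[0],0]); z=u*np.sin(t)+[0,0,-np.cos(t)]
    R=Ro.from_matrix(np.column_stack([-y,np.cross(z,-y),z])); return np.array(L)+z*(19-back),R
P,R=tgt([466,166,105],s.x[2],.6,100); print(P,go(P,R=R))
E
```

```text
top [ 188  179   99   84 5975] ((594.746826171875, 185.32545471191406), (186.8992919921875, 234.15118408203125), 10.599381446838379)
scene [ 330  250  147  113 8586] ((576.2381591796875, 188.65394592285156), (231.88882446289062, 242.1907196044922), 10.627192497253418)
[684.647 203.046   0.164   0.618] [ 1.605  0.818  1.254 -1.548 -3.056  0.679 -1.865  2.036 -0.264  1.583
 -0.369  0.278  0.895 -2.899]
[420.881 158.512 171.852] (array([32.6, 12.5, 41.2]), array([-0.352, -0.244,  0.038]))
```

>>> {"method": "servo_tool", "body": {
  "commands": [
    [[33,12.5,41,-0.352,-0.244,0.038,-1],[33,12.5,41,-0.352,-0.244,0.038,-1],[33,12.5,41,-0.352,-0.244,0.038,-1],[33,12.5,41,-0.352,-0.244,0.038,-1],[33,12.5,41,-0.352,-0.244,0.038,-1],[33,12.5,41,-0.352,-0.244,0.038,-1],[33,12.5,41,-0.352,-0.244,0.038,-1],[33,12.5,41,-0.352,-0.244,0.038,-1],[33,12.5,41,-0.352,-0.244,0.038,-1],[33,12.5,41,-0.352,-0.244,0.038,-1]]
  ]
}}

```text
t: 8.5
ee_pos: [420.3, 160.3, 171.9]
eef_rot: [-0.23, 0.729, -0.615, 0.192]
ft_force: [0.1, 0.1, 0.6]
width: 93.7
```

```bash
cat >> h.py <<'E'
def tgt(L,yaw,t,back):
    u=np.array([np.cos(yaw),np.sin(yaw),0]); y=np.array([-u[1],u[0],0]); z=u*np.sin(t)+[0,0,-np.cos(t)]
    R=Ro.from_matrix(np.column_stack([-y,np.cross(z,-y),z])); return np.array(L)+z*(19-back),R
E
python3 - <<'E'
from h import *
np.set_printoptions(precision=3,suppress=True)
o=get_obs();print(o["t"],o["ee_pos"],o["q"],o["ft_force"]);
c=capture("wrist");save(c,"w4")
for k,z in(("lug",105),("gauge_tip",219),("hinge",100)):
  for d in tip_of(k,"wrist")[:3]: print(k,d["p"],px(d["centre"]),onz(c,px(d["centre"]),z))
print("pred lug",proj(c,[466,166,105]))
P,R=tgt([466,166,105],.175,.6,100); print(P,go(P,R=R,o=o))
E
```

```text
8.5 [420.273 160.304 171.933] [ 0.34  -0.191  2.243 -0.201  0.496  1.89 ] [0.102 0.125 0.647]
lug 0.89 [334.592 254.208] [464.673 162.916 105.   ]
gauge_tip 0.75 [ 7.616 39.216] [507.708 325.065 219.   ]
hinge 0.81 [328.896   8.208] [681.899 203.067 100.   ]
pred lug [330.396 251.616]
[420.963 158.037 171.852] (array([-0.5, -0.1, -0.3]), array([ 0.002, -0.   ,  0.   ]))
```

View pics/w4.png

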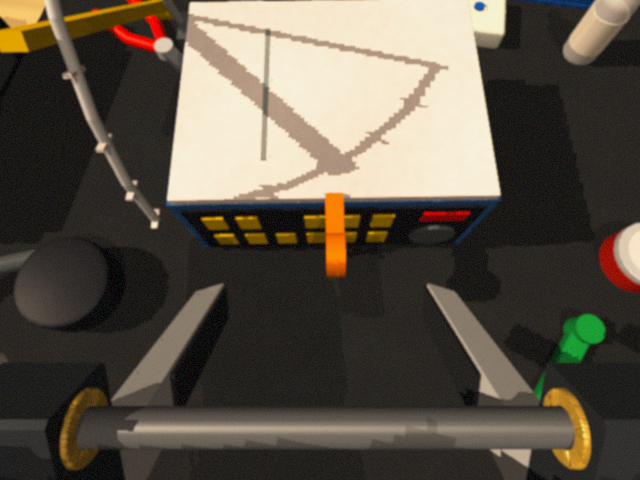

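The orange lug is at (336,235), between the fingers (midpoint 327), with the cover shut. I'll shift about 4 mm to centre it, advance 100 mm and close.

>>> {"method": "servo_tool", "body": {
  "commands": [
    [[0,0,0,0.004,0,0.03,-1],[0,0,0,0.004,0,0.06,-1],[0,0,0,0.004,0,0.085,-0.5],[0,0,0,0.004,0,0.1,-0.3],[0,0,0,0.004,0,0.1,0],[0,0,0,0.004,0,0.1,0.3],[0,0,0,0.004,0,0.1,0.5],[0,0,0,0.004,0,0.1,0.5],[0,0,0,0.004,0,0.1,0.5]]
  ],
  "force": 15
}}

```text
t: 9.6
ee_pos: [477.6, 164.9, 90.2]
eef_rot: [-0.229, 0.73, -0.615, 0.192]
ft_force: [-0.1, 0.8, 0.6]
width: 41.5
```

```bash
python3 - <<'E'
from h import *
np.set_printoptions(precision=3,suppress=True)
o=get_obs();print(o["t"],o["ee_pos"],o["q"],o["ft_force"],o["width"]);
c=capture("wrist");save(c,"w5")
for d in tip_of("lug","wrist")[:2]: print(d["p"],px(d["centre"]),onz(c,px(d["centre"]),105))
P,R=tgt([465.5,164.5,105],.175,.6,0); print(P,go(P,R=R,o=o))
E
```

```text
9.6 [477.583 164.904  90.217] [ 0.298  0.111  2.194 -0.299  0.242  1.968] [-0.115  0.76   0.636] 41.51006034918124
0.94 [328.704 325.008] [465.334 162.606 105.   ]
[476.064 166.368  89.319] (array([-0.4, -0. , -0.3]), array([-0.002,  0.002,  0.   ]))
```

View pics/w5.png

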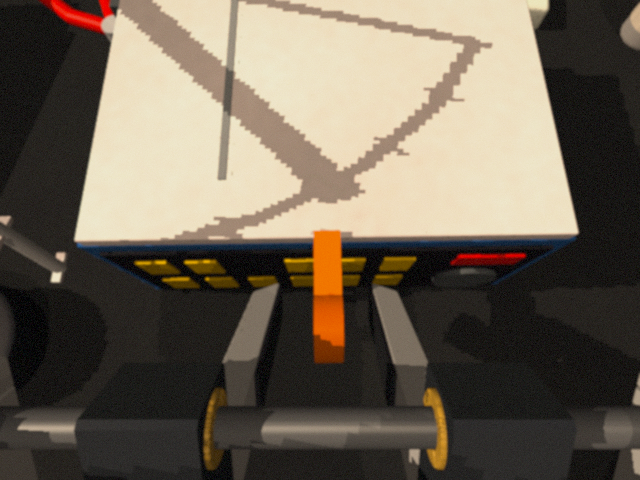

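The lug is at (328,325), centred between the fingers. Closing.

>>> {"method": "servo_tool", "body": {
  "commands": [
    [[0,0,0,0,0,0,1],[0,0,0,0,0,0,1],[0,0,0,0,0,0,1],[0,0,0,0,0,0,1],[0,0,0,0,0,0,1],[0,0,0,0,0,0,1]]
  ],
  "force": 20
}}

```text
t: 10.3
ee_pos: [477.7, 163.8, 89.9]
eef_rot: [-0.228, 0.73, -0.615, 0.192]
ft_force: [2.4, -16.6, 3.9]
width: 11.6
```

```bash
python3 - <<'E'
from h import *
np.set_printoptions(precision=4,suppress=True)
o=get_obs();print(o["t"],o["ee_pos"],o["ft_force"],o["width"]);
p,r=pose(o); yaw=.175; u=np.array([np.cos(yaw),np.sin(yaw),0]); y=np.array([-u[1],u[0],0])
h=p-r.apply([0,0,19]); h=h+220*u; h[2]=100; print("hinge",h)
for a in (.1,.2,.3,.4,.5,.6,.618):
    W=Ro.from_rotvec(y*a); P=h+W.apply(p-h); print(a,P,go(P,R=W*r,o=o))
E
```

```text
10.3 [477.6513 163.7578  89.9134] [  2.3791 -16.622    3.932 ] 11.57958939990527
hinge [683.6213 200.2263 100.    ]
0.1 [477.6887 163.7645 110.8463] (array([-5.7,  0. , -0. ]), array([-0.    , -0.012 , -0.0172]))
0.2 [479.7839 164.1349 131.6709] (array([-11.5,   0.1,  -0. ]), array([-0.    , -0.0256, -0.0331]))
0.3 [483.9158 164.8654 152.179 ] (array([-17.2,   0.1,  -0. ]), array([-0.0001, -0.0407, -0.0475]))
0.4 [490.0431 165.9488 172.1657] (array([-22.9,   0.1,  -0.1]), array([-0.0001, -0.0572, -0.0604]))
0.5 [498.1048 167.3742 191.4314] (array([-28.6,   0.1,  -0.1]), array([-0.0002, -0.0749, -0.0716]))
0.6 [508.0201 169.1273 209.7835] (array([-34.4,   0.2,  -0.1]), array([-0.0002, -0.0936, -0.0809]))
0.618 [509.9944 169.4764 212.9755] (array([-35.4,   0.2,  -0.1]), array([-0.0002, -0.0971, -0.0824]))
```

>>> {"method": "servo_tool", "body": {
  "commands": [
    [[-2.9,0,0,0,-0.006,-0.0088,1],[-5.7,0,0,0,-0.012,-0.0172,1],[-8.6,0,0,0,-0.0186,-0.0253,1],[-11.5,0.1,0,0,-0.0256,-0.0331,1],[-14.3,0.1,0,0,-0.033,-0.0405,1],[-17.2,0.1,0,0,-0.0407,-0.0475,1]]
  ]
}}

```text
t: 10.9
ee_pos: [483.9, 164.8, 152.4]
eef_rot: [-0.115, 0.756, -0.637, 0.098]
ft_force: [9.4, 0.3, -6.5]
width: 12.3
```

```bash
python3 - <<'E'
from h import *
np.set_printoptions(precision=4,suppress=True)
o=get_obs();print(o["t"],o["ee_pos"],o["ft_force"],o["width"],o["wrist_torque"])
c=capture("wrist");save(c,"w6")
for d in tip_of("lug","wrist")[:2]: print(d["p"],px(d["centre"]))
p,r=pose(o); yaw=.175; u=np.array([np.cos(yaw),np.sin(yaw),0]); y=np.array([-u[1],u[0],0])
h=np.array([683.6,200.2,100]); g=p-r.apply([0,0,19])-h; print("lug angle",np.arctan2(g[2],-g@u)-5/220, "radius",np.hypot(g[2],g@u))
for a in (.1,.2,.31):
    W=Ro.from_rotvec(y*a); P=h+W.apply(p-h); print(a,P,go(P,R=W*r,o=o))
E
```

```text
10.9 [483.8889 164.8258 152.4089] [ 9.3505  0.2787 -6.4724] 12.349224847469337 [ 0.0557 -0.7661  0.2274]
0.72 [326.4  324.48]
lug angle 0.3034903483945338 radius 220.1138207565879
0.1 [490.0389 165.9131 172.3953] (array([-5.7,  0. , -0. ]), array([-0.    , -0.0119, -0.0172]))
0.2 [498.1231 167.3425 191.6583] (array([-11.5,   0.1,  -0. ]), array([-0.    , -0.0255, -0.0331]))
0.31 [509.1525 169.2926 211.7827] (array([-17.8,   0.1,  -0. ]), array([-0.0001, -0.0422, -0.049 ]))
```

>>> {"method": "servo_tool", "body": {
  "commands": [
    [[-2.9,0,0,0,-0.006,-0.0088,1],[-5.7,0,0,0,-0.012,-0.0172,1],[-8.6,0,0,0,-0.0186,-0.0253,1],[-11.5,0.1,0,0,-0.0255,-0.0331,1],[-14.6,0.1,0,0,-0.0335,-0.0412,1],[-17.8,0.1,0,0,-0.0422,-0.049,1],[-17.8,0.1,0,0,-0.0422,-0.049,1],[-17.8,0.1,0,0,-0.0422,-0.049,1]]
  ]
}}

```text
t: 11.8
ee_pos: [509.2, 169.6, 211.2]
eef_rot: [0.003, 0.764, -0.645, -0.001]
ft_force: [1.4, 4.8, -3.2]
width: 11.7
```

```bash
python3 - <<'E'
from h import *
np.set_printoptions(precision=4,suppress=True)
o=get_obs();print(o["t"],o["ee_pos"],o["ft_force"],o["width"],o["wrist_torque"])
p,r=pose(o); yaw=.175; u=np.array([np.cos(yaw),np.sin(yaw),0])
h=np.array([683.6,200.2,100]); g=p-r.apply([0,0,19])-h; print("lug angle",np.arctan2(g[2],-g@u)-5/220, "radius",np.hypot(g[2],g@u))
for n in("wrist","scene","top"):
  c=capture(n);save(c,n+"7")
  for k,z in(("gauge_tip",219),("lug",220),("tin",0),("spot",2)):
    for d in tip_of(k,n)[:3]: print(n,k,round(d["p"],2),px(d["centre"]),onz(c,px(d["centre"]),z))
a=cv2.imread("pics/scene7.png")[210:420,300:580];cv2.imwrite("pics/s7.png",cv2.resize(a,(800,600),interpolation=2))
E
```

```text
11.8 [509.1774 169.6014 211.2234] [ 1.4309  4.7813 -3.1702] 11.709370782671787 [0.8502 0.0061 0.2485]
lug angle 0.6116807182442318 radius 219.71117396338875
wrist lug 0.84 [323.072 324.288] [501.3221 170.8018 220.    ]
wrist tin 0.57 [604.672 228.48 ] [ 535.4581 -107.7295    0.    ]
scene gauge_tip 0.88 [485.376 274.704] [491.2528 310.6509 219.    ]
scene lug 0.78 [419.008 240.384] [506.2253 164.243  220.    ]
scene tin 0.84 [307.904 237.984] [ 534.6839 -115.4691   -0.    ]
scene tin 0.82 [303.424 164.304] [ 360.5213 -276.9371    0.    ]
scene tin 0.79 [222.592 218.592] [ 624.3214 -321.4059    0.    ]
scene spot 0.84 [224.192 220.416] [ 626.6961 -313.0772    2.    ]
scene spot 0.48 [531.008 302.016] [350.9885 397.9591   2.    ]
scene spot 0.3 [378.816 334.896] [635.9661 175.74     2.    ]
top gauge_tip 0.62 [175.872 248.496] [500.9935 309.7278 219.    ]
top tin 0.77 [344.896 239.184] [ 547.265  -104.4006    0.    ]
top tin 0.71 [413.888 302.88 ] [ 358.6231 -285.9131    0.    ]
top tin 0.57 [414.592 208.176] [ 629.4638 -311.1321    0.    ]
top spot 0.77 [414.4  210.72] [ 621.4176 -309.4882    2.    ]
```

View pics/s7.png

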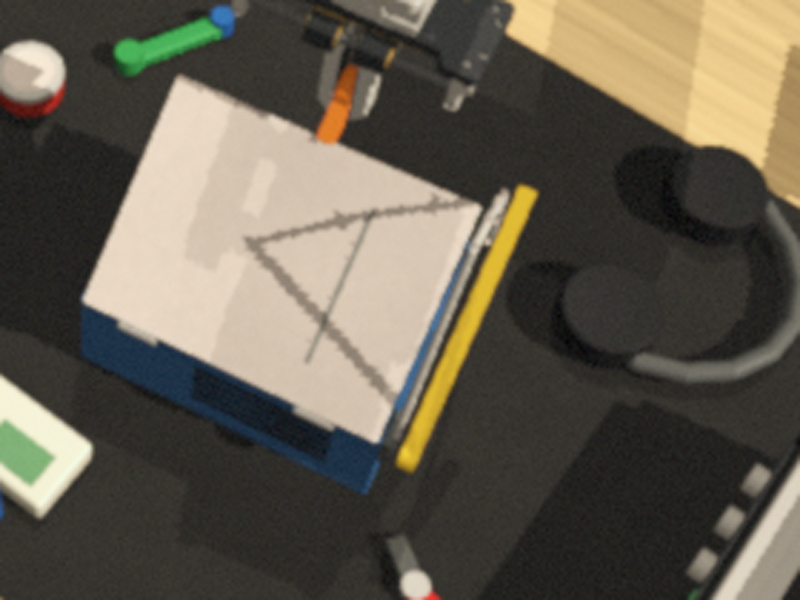

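The cover's +y edge, crop (480,205) to (375,440), looks nearly parallel to the bar, (526,187) to (408,467). I'll check this against the top view.

```bash
python3 - <<'E'
import cv2
a=cv2.imread("pics/top7.png")[170:290,150:310];cv2.imwrite("pics/t7.png",cv2.resize(a,(800,600),interpolation=2))
E
```

```text
(no output)
```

View pics/t7.png

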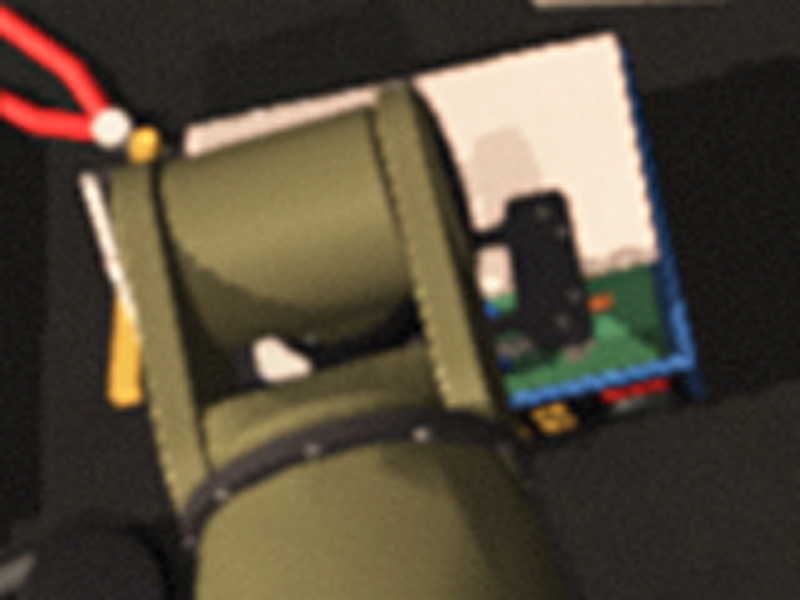

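```bash
python3 - <<'E'
from h import *
np.set_printoptions(precision=3,suppress=True)
C={n:np.load(n+"cam.npy",allow_pickle=True).item() for n in("top","scene")}
def f(v,off=8,bo=4):
    x,y,yaw,tc,tg,a,b,c,d=v; ux=np.array([np.cos(yaw),np.sin(yaw),0]); uy=np.array([-ux[1],ux[0],0]); h=np.array([x,y,100.])
    P=lambda th,r,yy,n: h+uy*yy+r*(-np.cos(th)*ux+[0,0,np.sin(th)])+n*(np.sin(th)*ux+[0,0,np.cos(th)])
    s=lambda X:proj(C["scene"],X)+[a,b]; t=lambda X:proj(C["top"],X)+[c,d]
    return np.r_[s(P(tc,180,116,off))-[468,281.8],s(P(tc,180,-116,off))-[363,237],s(P(tc,0,116,off))-[431.3,364],s(P(tc,0,-116,off))-[329.8,315],
     t(P(tc,0,-116,off))-[273,177],t(P(tc,180,-116,off))-[281.6,222.4],
     s(P(tg,205,140,bo))-[484.1,275.5],t(P(tg,205,140,bo))-[174.8,250.6],s(P(tg,0,140,bo))-[442.8,373.5],t(P(tg,0,140,bo))-[179,198.6], np.array([a,b,c,d])*.5]
for off in(4,8):
    s=least_squares(f,[684,203,.17,.6,.6,0,0,0,0],args=(off,)); print(off,s.x,np.abs(s.fun).max()); 
    print("sd",np.sqrt(np.diag(np.linalg.inv(s.jac.T@s.jac)))[3:5])
E
```

```text
4 [683.391 203.765   0.186   0.572   0.631   0.151   0.608   0.87    0.428] 2.9439787920258027
sd [0.023 0.019]
8 [682.455 203.236   0.185   0.561   0.638   0.215   0.976   0.871   0.597] 2.9756705633724323
sd [0.023 0.018]
```

Two independent gauge estimates give about 0.62 to 0.635 rad, and kinematics put the cover at 0.61. I'll raise it about 0.03 more and settle.

>>> {"method": "servo_tool", "body": {
  "commands": [
    [[-0.9,0,0,0,-0.0016,-0.0026,1],[-1.7,0,0,0,-0.0033,-0.0053,1],[-1.7,0,0,0,-0.0033,-0.0053,1],[-1.7,0,0,0,-0.0033,-0.0053,1],[-1.7,0,0,0,-0.0033,-0.0053,1],[-1.7,0,0,0,-0.0033,-0.0053,1],[-1.7,0,0,0,-0.0033,-0.0053,1],[-1.7,0,0,0,-0.0033,-0.0053,1],[-1.7,0,0,0,-0.0033,-0.0053,1]]
  ]
}}

```text
t: 13.45
ee_pos: [512.6, 170.3, 216.5]
eef_rot: [0.014, 0.764, -0.645, -0.01]
ft_force: [2.9, 3.0, -7.0]
width: 12.1
```

```bash
python3 - <<'E'
from h import *
np.set_printoptions(precision=4,suppress=True)
o=get_obs();print(o["t"],o["ee_pos"],o["ft_force"],o["width"],np.abs(o["qvel"]).max())
p,r=pose(o); u=np.array([np.cos(.175),np.sin(.175),0]); g=p-r.apply([0,0,19])-np.array([683.6,200.2,100]); print("cover",np.arctan2(g[2],-g@u)-5/220)
c=capture("scene")
for k,z in(("lug",232),("gauge_tip",219),("tin",0),("spot",2)):
  for d in tip_of(k,"scene")[:3]: print(k,round(d["p"],2),px(d["centre"]),onz(c,px(d["centre"]),z))
print(get_obs()["ee_pos"])
E
```

```text
13.45 [512.606  170.2658 216.5137] [ 2.9159  3.015  -6.9532] 12.077158125744024 0.0011981071218061308
cover 0.6418995240249044
lug 0.85 [422.272 242.688] [514.1766 175.8688 232.    ]
lug 0.49 [380.928 337.776] [733.1778 234.2594 232.    ]
gauge_tip 0.96 [484.928 274.8  ] [491.9873 310.0841 219.    ]
tin 0.89 [304.32  165.792] [ 362.9875 -271.7243    0.    ]
tin 0.88 [310.08  241.104] [ 538.4077 -105.3724    0.    ]
tin 0.83 [222.592 221.712] [ 631.2588 -314.6551    0.    ]
spot 0.64 [227.584 218.016] [ 615.9891 -311.5641    2.    ]
[512.6185 170.2753 216.509 ]
```

```bash
python3 -c "
from cell import *
print(finish_job())"
```

```text
the job is handed in; nothing more can be done
None
```

I slid the middle-sized red tin onto the spot with the cover still shut. I then pinched the lug, raised the cover with the tool turning about the hinge, and handed the job in at about 14 s while still holding it. `finish_job()` gives no verdict, so I only have my own checks.

- **Tin:** the pictures after release show it standing flat inside the yellow rim, about 4 mm off centre. The last network readings scatter more: the one just before hand-in put tin and spot about 15 mm apart. I took that as noise, since nothing had touched the tin since.
- **Cover:** the arm's position puts it at 0.642 rad. The lug is gripped at 12 mm width and the arm is still (joint speeds about 0.001 rad/s).
- **Gauge:** three camera estimates give 0.62–0.64 rad, and its tip reads within about 1 pixel of where it started.
- **Disagreement:** a camera-only fit read the cover about 0.04–0.05 rad lower than the arm's position did (0.565 against 0.61 rad, before the last small raise). I trusted the arm. If the cameras are right instead, the cover is at about 0.60 rad, still within the 0.08 limit.

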